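Sweep loose bottle caps into the catch tray

TASK

Three loose screw caps (large, medium and small) lie scattered on the lab bench. With the closed fingers, sweep them along the bench into the low steel catch tray through its open side, so that all three lie wholly inside the tray. Slide them, do not pick them up or flick them, and leave the vials, the beaker and everything else standing where they are.

Things in the scene. Friction and masses are not known exactly. Their poses are not given: they have to be found in the camera images.
- tray: Fixed steel catch tray like a dustpan, on the right: 3 walls 28 mm high, 4 mm thick; the 4th side (mouth) is open, floor flush with the bench, no lip. Inside 180 mm wide, 130 mm deep. Origin on the bench at the middle of the mouth; its x points into the tray (back wall at x = 130 mm), its y along the mouth (side walls' inner faces at y = +-90 mm). The mouth faces roughly left (+y).
- cap_large_center (a point): Centre (half-way up) of the large loose blue plastic bottle screw cap, a ribbed solid disc 46 mm in diameter and 24 mm high, lying flat on the bench, to the left of the tray; 10 to 42 g.
- cap_medium_center (a point): Centre (half-way up) of the medium loose blue plastic bottle screw cap, a ribbed solid disc 38 mm in diameter and 18 mm high, lying flat on the bench, to the left of the tray; 10 to 42 g.
- cap_small_center (a point): Centre (half-way up) of the small loose blue plastic bottle screw cap, a ribbed solid disc 30 mm in diameter and 14 mm high, lying flat on the bench, to the left of the tray; 10 to 42 g.
- vial_a: Bystander: small glass vial with a blue cap, standing upright, 22 mm in diameter, 44 mm high, about 30 g, between caps and tray, on the near side. Origin at the centre of its underside.
- vial_b: Bystander: a vial like the other (22 mm in diameter, 44 mm high), between caps and tray, on the far side. Origin at the centre of its underside.
- beaker: Bystander: small open glass beaker, 46 mm in diameter, 50 mm high, left of the caps. Origin at the centre of its underside.
- tape_roll: Bystander: roll of paper label tape lying flat, 64 mm in diameter, 19 mm high, left of the caps on the far side. Origin at the centre of its underside.
- wrench: Bystander: steel wrench 150 mm long lying flat at the far edge of the bench.
- tip_box: Bystander: white pipette-tip box 87 x 122 mm, 52 mm high, at the far edge of the bench. Origin at the centre of its underside.
There are look-alikes about, which are no part of the job. Leave any purple look-alike of the part that bears cap_small_center alone. Several things have the shape of the tray; the one meant has the colours described above.

How it is judged (in metres and radians):
At the end, for the whole second after the job is handed in: All three caps rest on the tray's floor between its walls, wholly past the line of the mouth (to within 3 mm), and the other things stay within 20 mm of where they began, vials and beaker upright (x of cap_large_center in the frame of tray between 0.02 and 0.13 m and y of cap_large_center in the frame of tray between -0.09 and 0.09 m and height (world z) of each of cap_large_center, cap_medium_center, cap_small_center below 0.025 m and linear speed of each of cap_large, cap_medium, cap_small below 0.02 m/s and x of cap_medium_center in the frame of tray between 0.016 and 0.13 m and y of cap_medium_center in the frame of tray between -0.09 and 0.09 m and x of cap_small_center in the frame of tray between 0.012 and 0.13 m and y of cap_small_center in the frame of tray between -0.09 and 0.09 m and distance of each of vial_a, vial_b, beaker, tape_roll, wrench, tip_box from where it was at the start of the episode below 0.02 m and angle between each of vial_a, vial_b, beaker's own z axis and vertical below 0.3 rad); the robot touches nothing.
It fails at once if a cap is lifted off the bench (its centre more than 18 mm above where it rests) (height (world z) of cap_large_center above 0.03 m or height (world z) of cap_medium_center above 0.027 m or height (world z) of cap_small_center above 0.025 m).
It fails at once if a cap is flicked (faster than 1 m/s) (linear speed of any of cap_large, cap_medium, cap_small above 1 m/s).
It fails at once if another thing on the bench is shifted by more than 20 mm (distance of any of vial_a, vial_b, beaker, tape_roll, wrench, tip_box from where it was at the start of the episode above 0.02 m).
It fails at once if a vial or the beaker is tipped by more than 0.5 rad (angle between any of vial_a, vial_b, beaker's own z axis and vertical above 0.5 rad).
It also fails if it takes over 72 s, if anything falls off the work surface, if the arm or the gripper's body presses on something with over 40 N, if the wrist force passes 120 N, or if a joint passes its speed limit or range.

ROBOT

A 6-joint arm with a two-finger parallel gripper is mounted at the origin on the work surface. World frame = base frame: x ahead of the robot, y to its left, z up, the work surface at z = 0. Lengths are in mm, angles in rad, forces in N, time in s.
With the tool pointing down it reaches from about 350 to 725 mm from the base axis. Payload 6 kg.
Tool frame: the origin (TCP) lies at the very end of the fingers, on their centre line; the grasp point (between the pads) lies 19 mm behind it; z points along the fingers, y is the direction in which the jaws open and shut (so a half turn about z gives the same grasp; the last joint's range is limited). The gripper opens to 85 mm and grips with 20 to 120 N. Pads are 22 mm wide; open, the fingers measure 114 mm over their backs; the gripper's body (76 mm by 85 mm) begins 54 mm behind the grasp point. The pads swing forward as they close: fully open they stand 13 mm farther back than shut.
Start: joints at [-0.97, 0.04, 0.085, 0, -1.615, -0.334], TCP at [158.198, -578.746, 231.261] pointing down, gripper open.
Joint ranges: [-2.56, 2.56], [-1.29, 2.01], [-1.08, 1.49], [-3.29, 1.98], [-2.81, -0.18], [-2.99, 2.99]. Speed limits (rad/s): [2.57, 2.57, 3.01, 3.14, 3.14, 3.14].

INTERFACE

Orientations are given as a rotation vector (axis times angle).
In Python, from plant import read_state, snapshot, camera_model, sign_off gives the robot as it stands.
- The arm moves only by the tool carry_out, never from a script. Its argument "deltas" is a list of rows, each an object with "offset": the shift along the world's x, y, z in units of 40 mm (1.0 is 40 mm), a list of three; "yaw": the turn about the world's z in units of 6 degrees (1.0 is 6 degrees); "grip": the finger opening in mm, from 0 to 85.4. In form: [{"offset": [x, y, z], "yaw": yaw, "grip": grip}, ...]. A call has exactly 10 rows; each row is the pose to reach, as a shift and turn from the pose measured when the call began; what a row does not reach only later rows make up. A row lasts 1/12 s, in which the tool goes at most 41.7 mm and 7.16 degrees, less where a joint would pass 70% of its speed; a pose out of reach is approached as far as the arm can. A call with a gripper value outside its range is refused whole. The fingers move at their own pace and stop on an object; the grip force is fixed at half the most. Time passes only in rows, so rows that repeat a pose let the fingers close, or fill a call up. It gives the time, the measured TCP pose, the force and the opening at its end, in the units of the state.
- read_state(): the state, without advancing time (a new reading comes with each control period).
- snapshot(name): name is "scene" or "top"; returns (picture, depth): 420x560x3 uint8, red, green, blue; 420x560 float32, mm along the optical axis (not along the pixel's ray), 0 where there is no reading.
- camera_model(name): a dict with "fx", "fy", "cx", "cy" (pixels), "dist_coeffs" ([k1, k2, p1, p2, k3] as OpenCV has them; the pictures are not rectified), "eye" and "orientation" of the camera in the world. Camera axes: x right, y up, looking along -z (the intrinsics and any distortion apply to the point x, -y, -z); pixel columns grow to the right and rows downward; lengths in mm; the calibration is good to about 2 mm. A picture is of the moment at which its call begins. camera_model takes no time and is no camera call.
- sign_off(): hands the job in, once; it reports no verdict.
The state is a dict: "clock": time; "q": joint angles; "qvel": joint speeds; "joint_efforts": joint torques, N m; "tcp_pos": TCP position; "tool_rot": TCP orientation; "force": force on the tool from outside, world axes, zero at the start; "wrist_torque": the same for the moment, N m; "grip_width": opening from 0.0 (shut) to 1.0 (fully open).
Only numpy, scipy, OpenCV 4.12 (cv2) and the standard library are available. Lean on these libraries where they do the work, as an engineer would, in place of code of your own. Each camera call takes 0.05 s, during which the arm holds its last target.

## Working session

There is one attempt and no reset: what is moved stays moved. The work goes in short steps, Python scripts to look and compute and a tool call to move; the robot and the scene stay as the last step left them, time stands still between calls to the robot, and variables do not carry over. Pictures are saved under pics/ and viewed, and the job is handed in when it is done.

Besides the shell and the picture viewer there is one more tool, called after ">>>" by a JSON object that holds its "api" and its "payload". carry_out: Moves the arm, as the interface text tells. Its arguments: {"type":"object","properties":{"deltas":{"type":"array","items":{"type":"object","properties":{"offset":{"type":"array","items":{"type":"number"}},"yaw":{"type":"number"},"grip":{"type":"number"}}}}},"required":["deltas"]}

```bash
mkdir -p pics; ls
python3 - <<'E'
from plant import *
import cv2,numpy as np
for n in("scene","top"):
    p,d=snapshot(n); cv2.imwrite(f"pics/{n}0.png",p[:,:,::-1]); np.save(f"pics/{n}0.npy",d)
    print(camera_model(n))
print(read_state())
E
```

```text
pics
{'fx': 542.6686549043949, 'fy': 542.6686549043949, 'cx': 277.1213241300735, 'cy': 218.46138099714798, 'dist_coeffs': array([0.05951843, 0.        , 0.        , 0.        , 0.        ]), 'eye': array([1196.14519152,  471.40852964,  812.88985013]), 'orientation': array([0.48420427, 0.81775032, 1.95153262])}
{'fx': 389.87311159058163, 'fy': 389.87311159058163, 'cx': 278.05216898287455, 'cy': 212.6248212493552, 'dist_coeffs': array([-0.10315045,  0.        ,  0.        ,  0.        ,  0.        ]), 'eye': array([391.30100464,  86.03611354, 859.78302725]), 'orientation': array([ 0.15186862, -0.11335675, -1.56789214])}
{'clock': 0.1, 'q': array([-9.70291613e-01,  4.07326837e-02,  8.39637036e-02, -3.87127290e-04,
       -1.61549042e+00, -3.33690137e-01]), 'qvel': array([ 0.00080927, -0.00148029,  0.00364969,  0.00100329,  0.00041624,
       -0.00036466]), 'joint_efforts': array([-6.30146853e-03, -3.69344902e+01,  3.48280799e+01,  6.95167422e+00,
       -4.49207146e-03,  1.67660727e-05]), 'tcp_pos': array([ 158.18749393, -578.48571954,  230.42285616]), 'tool_rot': array([ 4.17853946e-01, -3.11336272e+00, -2.32533056e-03]), 'force': array([ 0.19372183, -0.08462755,  0.19720578]), 'wrist_torque': array([ 0.03391127, -0.03075101, -0.03474418]), 'grip_width': 1.0012449648084425}
```

View pics/scene0.png

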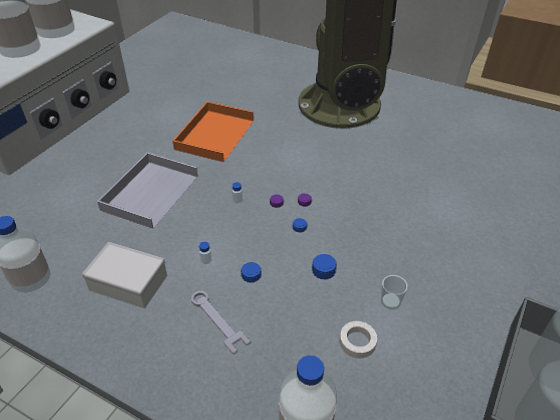

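View pics/top0.png

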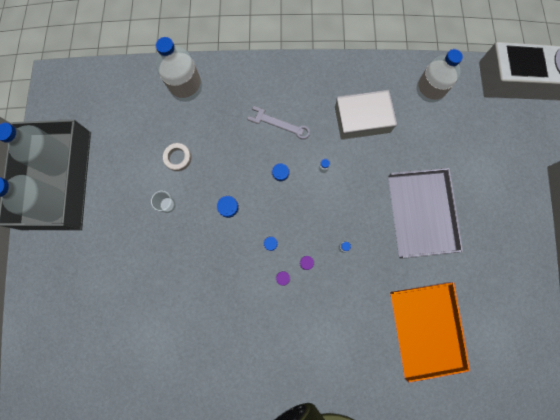

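The scene shows the steel-grey tray at scene (148,190) / top (425,213). An orange look-alike is at top (430,332). In the top view the blue caps are at (228,207) large, (281,172) medium and (271,243) small. Two purple look-alikes are at (283,278) and (307,263), and the vials are at (325,165) and (345,246). Next I measure these and confirm with a crop.

```bash
cat > h.py <<'E'
from plant import *
import cv2,numpy as np
from scipy.spatial.transform import Rotation as R
def ray(n,px):
    c=camera_model(n);K=np.array([[c['fx'],0,c['cx']],[0,c['fy'],c['cy']],[0,0,1.]])
    u=cv2.undistortPoints(np.array(px,float).reshape(-1,1,2),K,c['dist_coeffs'])[:,0]
    d=np.c_[u[:,0],-u[:,1],-np.ones(len(u))]
    return c['eye'],R.from_rotvec(c['orientation']).apply(d)
def at(n,px,z):
    e,d=ray(n,px); return e+d*((z-e[2])/d[:,2])[:,None]
def blobs(img,n,kind='blue'):
    h=cv2.cvtColor(img,cv2.COLOR_RGB2HSV)
    m=cv2.inRange(h,(108,150,60),(128,255,255)) if kind=='blue' else cv2.inRange(h,(132,100,40),(160,255,255))
    k,l,s,c=cv2.connectedComponentsWithStats(m)
    return [(c[i],s[i]) for i in range(1,k) if s[i,4]>20]
E
python3 - <<'E'
from h import *
np.set_printoptions(precision=1,suppress=True)
for n in("top","scene"):
    im=cv2.imread(f"pics/{n}0.png")[:,:,::-1].copy()
    for k in('blue','purple'):
        for c,s in blobs(im,n,k): print(n,k,c,s[2:],"z0..",at(n,[c],7)[0][:2],at(n,[c],18)[0][:2],at(n,[c],44)[0][:2])
im=cv2.imread("pics/top0.png")
cv2.imwrite("pics/crop0.png",cv2.resize(im[90:390,130:480],None,fx=2,fy=2,interpolation=cv2.INTER_CUBIC))
E
```

```text
top blue [164.6  45.5] [ 18  18 245] z0.. [960.5 390.2] [953.1 386.3] [935.8 377. ]
top blue [453.9  56.6] [ 16  17 189] z0.. [ 924.5 -325.3] [ 917.7 -320. ] [ 901.4 -307.4]
top blue [  6.7 131.6] [ 16  19 243] z0.. [745.1 787.7] [740.6 778.7] [729.8 757.3]
top blue [324.7 162.9] [ 9  9 56] z0.. [650.8   1.2] [647.4   2.3] [639.5   4.9]
top blue [280.2 171.6] [ 17  17 224] z0.. [630.8 102.4] [627.7 102.2] [620.4 101.7]
top blue [  3.1 186.1] [  8  18 115] z0.. [604.5 776. ] [601.7 767.1] [595.2 746.1]
top blue [227.1 206.1] [ 21  21 343] z0.. [552.  221.1] [549.9 219.4] [545.  215.2]
top blue [270.1 243.1] [ 13  13 140] z0.. [469.  124.5] [468. 124.] [465.6 122.8]
top blue [345.6 246. ] [ 9  9 61] z0.. [462.2 -40.7] [461.2 -39.1] [459.1 -35.2]
top purple [306.5 262.5] [ 14  14 147] z0.. [426.6  45. ] [426.2  45.6] [425.1  46.8]
top purple [282.6 278. ] [ 14  13 144] z0.. [393.3  97.1] [393.3  97. ] [393.2  96.7]
scene blue [236.3 185.8] [ 8  9 55] z0.. [430.1 -58.1] [440.6 -50.9] [465.3 -33.8]
scene blue [  6.2 224.8] [ 15  19 236] z0.. [ 766.7 -405. ] [ 772.6 -393. ] [ 786.4 -364.7]
scene blue [299.4 224.8] [ 14  14 154] z0.. [470.8 123.3] [480.7 128.1] [504.1 139.3]
scene blue [203.9 246.3] [ 9 10 77] z0.. [619.  -16.2] [626.9  -9.6] [645.5   6.1]
scene blue [323.9 266.1] [ 23  25 477] z0.. [548.3 217.2] [557.1 220.6] [578.  228.8]
scene blue [250.7 271.8] [ 20  20 312] z0.. [630.  100.4] [637.7 105.5] [656.  117.5]
scene blue [309.8 369.6] [ 27  29 617] z0.. [761.2 293.3] [767.1 295.7] [781.1 301.5]
scene purple [276.1 200.5] [ 13  12 137] z0.. [428.8  44. ] [439.3  49.8] [464.   63.6]
scene purple [304.1 199.3] [ 13  12 135] z0.. [395.5  95.9] [406.4 101.1] [432.2 113.2]
```

View pics/crop0.png

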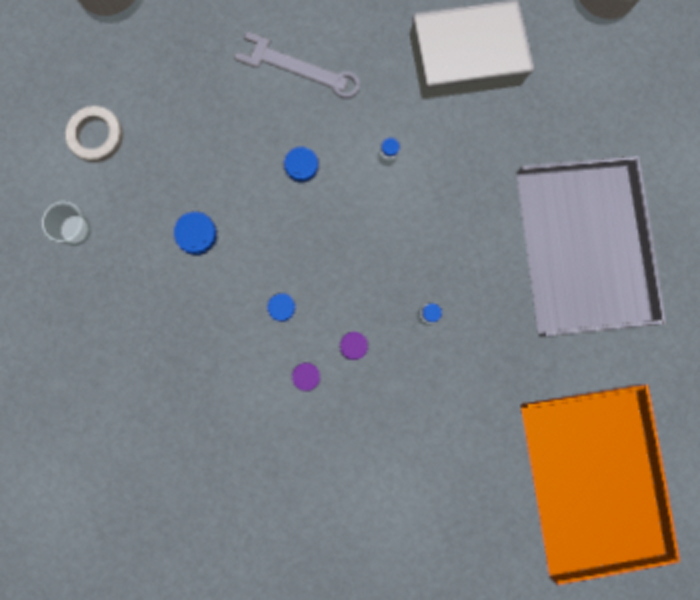

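The enlarged crop confirms it. The grey steel tray opens left, with its mouth corners at crop (518,172) and (540,335). The orange tray and the purple caps at crop (353,345) and (306,376) are decoys. The three blue flat discs are the caps.

Run:
```python
from h import *
np.set_printoptions(precision=1,suppress=True)
P=np.array([[518,172],[540,335],[662,322],[638,158]])/2+[130,90]-0.25
t=at('top',P,28)[:,:2]; print(t)
print(np.linalg.norm(np.roll(t,-1,0)-t,axis=1))
o=(t[0]+t[1])/2; y=(t[0]-t[1]);y/=np.linalg.norm(y); x=np.array([y[1],-y[0]]); print('o',o,'x',x,'y',y)
for n,px,z in(('L',(227.1,206.1),22),('M',(280.2,171.6),17),('S',(270.1,243.1),13),('vb',(324.7,162.9),42),('va',(345.6,246),42),('p1',(306.5,262.5),13),('p2',(282.6,278),13)):
    p=at('top',[px],z)[0][:2]; print(n,p,'tray',(p-o)@x,(p-o)@y)
print(R.from_rotvec(read_state()['tool_rot']).as_matrix())
# other bystanders
print(at('top',[(162,203)],0),at('top',[(176,157)],19),at('top',[(307,133),(395,127)],5))
```

```text
[[ 614.8 -137.6]
 [ 435.8 -153. ]
 [ 448.4 -287.8]
 [ 631.2 -274.6]]
[179.7 135.4 183.3 138. ]
o [ 525.3 -145.3] x [ 0.1 -1. ] y [1.  0.1]
L [549.1 218.7] tray -360.6740054141951 54.906503334978396
M [628.1 102.1] tray -237.69724706469657 123.58209493727901
S [468.4 124.2] tray -273.38967517223904 -33.54928973978632
vb [640.2   4.7] tray -139.6695073014841 127.32749315315537
va [459.3 -35.6] tray -115.03475299792234 -56.36584456439321
p1 [426.3  45.4] tray -198.53080322017803 -82.26701579054874
p2 [393.2  97. ] tray -252.78364222187898 -110.83975590683792
[[-1.  -0.3 -0. ]
 [-0.3  1.   0. ]
 [ 0.   0.  -1. ]]
[[561.1 372.6   0. ]] [[664.1 339.6  19. ]] [[ 723.6   40.3    5. ]
 [ 738.4 -165.2    5. ]]
```

>>> {"api": "carry_out", "payload": {"deltas": [{"offset":[0.8,0.6,0],"yaw":1,"grip":0},{"offset":[1.6,1.2,0],"yaw":2,"grip":0},{"offset":[2.4,1.9,0],"yaw":3,"grip":0},{"offset":[3.2,2.6,0],"yaw":4,"grip":0},{"offset":[4.0,3.3,0],"yaw":5,"grip":0},{"offset":[4.8,3.9,-0.2],"yaw":6,"grip":0},{"offset":[5.5,4.5,-0.4],"yaw":7,"grip":0},{"offset":[6.1,5.0,-0.6],"yaw":8,"grip":0},{"offset":[6.7,5.4,-0.7],"yaw":9,"grip":0},{"offset":[7.0,5.7,-0.7],"yaw":10,"grip":0}]}}

```text
clock: 0.93
tcp_pos: [439.8, -348.1, 200.2]
tool_rot: [1.927, -2.479, -0.006]
force: [-0.9, 0.2, -0.7]
grip_width: -0.001
```

>>> {"api": "carry_out", "payload": {"deltas": [{"offset":[0,0.8,0],"yaw":0.5,"grip":0},{"offset":[0.1,1.7,0],"yaw":1,"grip":0},{"offset":[0.1,2.7,0],"yaw":1.5,"grip":0},{"offset":[0.2,3.7,-0.2],"yaw":2,"grip":0},{"offset":[0.2,4.7,-0.4],"yaw":2.5,"grip":0},{"offset":[0.3,5.7,-0.6],"yaw":3,"grip":0},{"offset":[0.3,6.7,-0.8],"yaw":3.5,"grip":0},{"offset":[0.4,7.7,-1.1],"yaw":4,"grip":0},{"offset":[0.4,8.7,-1.4],"yaw":4.5,"grip":0},{"offset":[0.5,9.7,-1.7],"yaw":4.6,"grip":0}]}}

```text
clock: 1.77
tcp_pos: [459.0, 41.2, 131.9]
tool_rot: [2.465, -1.944, -0.006]
force: [2.3, 0.6, 0.6]
grip_width: -0.002
```

```bash
cat >> h.py <<'E'
def look(tag):
    """caps in world & tray frame, tool pose, picture"""
    np.set_printoptions(precision=1,suppress=True)
    O=np.array([525.3,-145.3]);X=np.array([.0856,-.9963]);Y=np.array([.9963,.0856])
    im,d=snapshot('top'); cv2.imwrite(f"pics/{tag}.png",im[:,:,::-1])
    for c,s in blobs(im,'top'):
        p=at('top',[c],17)[0][:2]
        if 350<p[0]<700 and -330<p[1]<300: print('px',c,'area',s[4],'w',p,'tray',(p-O)@X,(p-O)@Y)
    s=read_state();M=R.from_rotvec(s['tool_rot']).as_matrix();a=np.degrees(np.arctan2(M[1,1],M[0,1]))%180
    t=s['tcp_pos'];q=t[:2]-O;print('t',s['clock'],'tcp',t,'tray',q@X,q@Y,'yaw y-axis',a,'F',s['force'])
E
python3 -c "from h import *;look('a1')"
```

```text
px [280.1 171.7] area 223 w [627.9 102.3] tray -237.87130918298902 123.4321425661392
px [227.1 206.1] area 343 w [550.1 219.5] tray -361.35200243408286 55.931549352446254
t 1.8167 tcp [458.5  46.3 128.6] tray -196.6097070772982 -50.125344602880546 yaw y-axis 13.628662114776233 F [-0.8  3.6 -3.4]
```

>>> {"api": "carry_out", "payload": {"deltas": [{"offset":[0,0.9,0],"yaw":0,"grip":0},{"offset":[0,1.8,0],"yaw":0,"grip":0},{"offset":[0,2.6,0],"yaw":0,"grip":0},{"offset":[0,3.0,-0.3],"yaw":0,"grip":0},{"offset":[0,3.0,-1.0],"yaw":0,"grip":0},{"offset":[0,3.0,-1.7],"yaw":0,"grip":0},{"offset":[0,3.0,-2.3],"yaw":0,"grip":0},{"offset":[0,3.0,-2.8],"yaw":0,"grip":0},{"offset":[0,3.0,-3.05],"yaw":0,"grip":0},{"offset":[0,3.0,-3.05],"yaw":0,"grip":0}]}}

```text
clock: 2.65
tcp_pos: [457.0, 165.2, 3.9]
tool_rot: [2.463, -1.938, -0.014]
force: [-0.1, -0.1, 0.5]
grip_width: 0.003
```

```bash
python3 -c "from h import *;look('a2')"
```

```text
px [324.7 162.9] area 56 w [647.7   2.2] tray -136.45737273746744 134.60319405470327
px [280.1 171.7] area 223 w [627.9 102.3] tray -237.87130918298902 123.4321425661392
px [270.8 243.2] area 122 w [467.8 122.4] tray -271.6151436147592 -34.3957870077852
px [345.6 246. ] area 61 w [461.3 -39.2] tray -111.17364255703632 -54.654682590401165
t 2.7 tcp [458.1 165.8   6. ] tray -315.6539896462385 -40.30019628738766 yaw y-axis 13.621308058009362 F [1.  0.3 0.8]
```

View pics/a2.png

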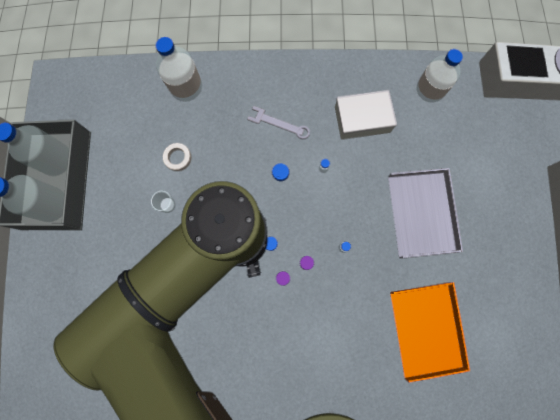

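>>> {"api": "carry_out", "payload": {"deltas": [{"offset":[0.06,-0.2,0],"yaw":0,"grip":0},{"offset":[0.1,-0.42,0],"yaw":0,"grip":0},{"offset":[0.16,-0.68,0],"yaw":0,"grip":0},{"offset":[0.23,-0.96,0],"yaw":0,"grip":0},{"offset":[0.3,-1.26,0],"yaw":0,"grip":0},{"offset":[0.37,-1.56,0],"yaw":0,"grip":0},{"offset":[0.44,-1.86,0],"yaw":0,"grip":0},{"offset":[0.51,-2.16,0],"yaw":0,"grip":0},{"offset":[0.58,-2.46,0],"yaw":0,"grip":0},{"offset":[0.63,-2.7,0],"yaw":0,"grip":0}]}}

```text
clock: 3.53
tcp_pos: [483.8, 56.1, 6.6]
tool_rot: [2.464, -1.941, -0.011]
force: [-0.2, 0.7, 0.2]
grip_width: 0.003
```

```bash
cat >> h.py <<'E'
def look2(tag):
    O=np.array([525.3,-145.3]);X=np.array([.0856,-.9963]);Y=np.array([.9963,.0856])
    look(tag)
    im,d=snapshot('scene'); cv2.imwrite(f"pics/{tag}s.png",im[:,:,::-1])
    for c,s in blobs(im,'scene'):
        p=at('scene',[c],9)[0][:2]
        if 350<p[0]<700 and -330<p[1]<300: print('scene px',c,'area',s[4],'w',p,'tray',(p-O)@X,(p-O)@Y)
E
python3 -c "from h import *;look2('a3')"
```

```text
px [278.3 170.2] area 150 w [631.4 106.4] tray -241.65049997286658 127.28322880886931
px [226.7 205.4] area 313 w [551.7 220.4] tray -362.1195576558424 57.580280104729674
px [345.6 246. ] area 61 w [461.3 -39.2] tray -111.17364255703632 -54.654682590401165
t 3.5833 tcp [483.8  55.2   6.5] tray -203.30874738596026 -24.196191549706874 yaw y-axis 13.527485372207224 F [-0.6 -1.1  0.4]
scene px [236.4 185.8] area 52 w [431.9 -56.9] tray -96.1189323594574 -85.51092835621326
scene px [255.3 215.6] area 137 w [493.9  29.7] tray -177.05207231742017 -16.260071138339097
scene px [203.9 246.3] area 77 w [620.5 -15. ] tray -121.71094328993351 106.02688405016086
scene px [323.9 266.1] area 475 w [549.8 217.8] tray -359.61125518011 55.47298553266322
scene px [250.8 271.8] area 313 w [631.4 101.4] tray -236.70778218311463 126.80235654654432
```

View pics/a3s.png

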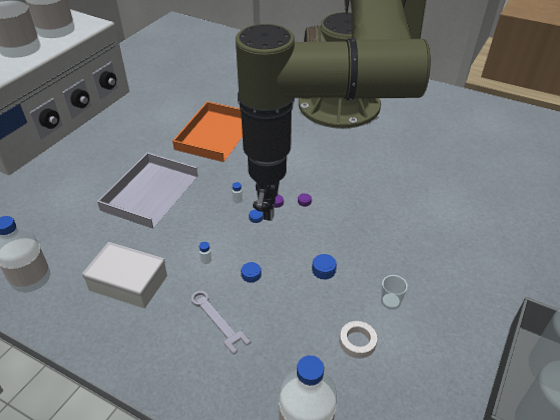

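>>> {"api": "carry_out", "payload": {"deltas": [{"offset":[0.07,-0.25,0],"yaw":0,"grip":0},{"offset":[0.13,-0.55,0],"yaw":0,"grip":0},{"offset":[0.2,-0.86,0],"yaw":0,"grip":0},{"offset":[0.27,-1.18,0],"yaw":0,"grip":0},{"offset":[0.35,-1.5,0],"yaw":0,"grip":0},{"offset":[0.42,-1.82,0],"yaw":0,"grip":0},{"offset":[0.49,-2.14,0],"yaw":-0.3,"grip":0},{"offset":[0.55,-2.46,0],"yaw":-0.6,"grip":0},{"offset":[0.6,-2.78,0],"yaw":-1.0,"grip":0},{"offset":[0.63,-3.05,0],"yaw":-1.4,"grip":0}]}}

```text
clock: 4.47
tcp_pos: [509.0, -66.8, 6.5]
tool_rot: [2.312, -2.121, -0.011]
force: [-0.0, -0.4, 0.9]
grip_width: 0.004
```

```bash
python3 -c "from h import *;look2('a4')"
```

```text
px [324.7 162.9] area 55 w [647.7   2.4] tray -136.63043702365576 134.62168869554773
px [280.1 171.7] area 222 w [627.8 102.2] tray -237.81770123623818 123.33655091249629
px [345.6 246. ] area 61 w [461.3 -39.2] tray -111.17364255703632 -54.654682590401165
t 4.5167 tcp [508.9 -68.    6.5] tray -78.44702191784975 -9.694617100318233 yaw y-axis 4.7397139656693525 F [-1.5 -0.8  0.1]
scene px [236.3 186. ] area 56 w [432.5 -56.7] tray -96.23192376702428 -84.900839883275
scene px [200.7 203.1] area 125 w [518.5 -93.8] tray -51.88293729520378 -2.334591369207627
scene px [203.9 246.3] area 78 w [620.4 -14.9] tray -121.76658510607244 105.91221791924616
scene px [323.9 266.1] area 475 w [549.8 217.8] tray -359.61125518011 55.47298553266322
scene px [250.8 271.7] area 312 w [631.3 101.3] tray -236.65704321860758 126.74431651611627
```

>>> {"api": "carry_out", "payload": {"deltas": [{"offset":[0.03,-0.25,0],"yaw":0,"grip":0},{"offset":[0.05,-0.55,0],"yaw":0,"grip":0},{"offset":[0.08,-0.9,0],"yaw":0,"grip":0},{"offset":[0.11,-1.25,0],"yaw":0,"grip":0},{"offset":[0.14,-1.6,0],"yaw":0,"grip":0},{"offset":[0.17,-1.95,0],"yaw":0,"grip":0},{"offset":[0.2,-2.3,0],"yaw":0,"grip":0},{"offset":[0.23,-2.65,0],"yaw":0,"grip":0},{"offset":[0.26,-2.95,0],"yaw":0,"grip":0},{"offset":[0.28,-3.2,0],"yaw":0,"grip":0}]}}

```text
clock: 5.4
tcp_pos: [520.0, -196.4, 6.4]
tool_rot: [2.311, -2.121, -0.012]
force: [1.3, 0.4, 0.6]
grip_width: -0.002
```

```bash
python3 -c "from h import *;look2('a5')"
```

```text
px [280.1 171.7] area 223 w [627.9 102.3] tray -237.87130918298902 123.4321425661392
px [227.1 206.1] area 343 w [550.1 219.5] tray -361.35200243408286 55.931549352446254
t 5.45 tcp [ 520.  -197.4    6.3] tray 51.48546308600396 -9.775004135946162 yaw y-axis 4.872388049688084 F [-1.  -1.1  0.8]
scene px [149.7 186.5] area 106 w [ 529.1 -224.5] tray 79.20721764688716 -3.01190123734517
scene px [236.3 185.9] area 53 w [432.1 -56.8] tray -96.19098888388659 -85.24468444066655
scene px [203.9 246.3] area 78 w [620.4 -14.9] tray -121.76658510607244 105.91221791924616
scene px [323.8 266.1] area 476 w [549.9 217.8] tray -359.6064212376576 55.53916851274069
scene px [250.8 271.7] area 312 w [631.3 101.3] tray -236.65704321860758 126.74431651611627
```

View pics/a5s.png

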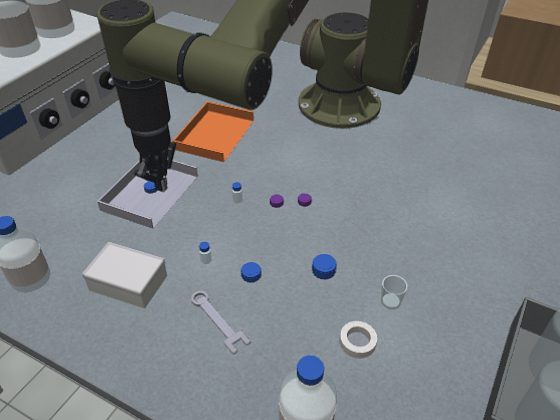

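>>> {"api": "carry_out", "payload": {"deltas": [{"offset":[0.01,-0.15,0],"yaw":0,"grip":0},{"offset":[0.02,-0.32,0],"yaw":0,"grip":0},{"offset":[0.04,-0.48,0],"yaw":0,"grip":0},{"offset":[0.02,-0.3,0],"yaw":0,"grip":0},{"offset":[0,0.2,0],"yaw":0,"grip":0},{"offset":[0,0.6,0.5],"yaw":0,"grip":0},{"offset":[0,1.0,1.3],"yaw":0,"grip":0},{"offset":[0,1.8,2.0],"yaw":0,"grip":0},{"offset":[0.1,2.7,2.3],"yaw":0,"grip":0},{"offset":[0.2,3.7,2.3],"yaw":0,"grip":0}]}}

```text
clock: 6.33
tcp_pos: [529.8, -47.3, 103.0]
tool_rot: [-2.312, 2.126, 0.004]
force: [1.4, -0.1, -0.6]
grip_width: -0.002
```

```bash
python3 -c "from h import *;look2('a6')"
```

```text
px [434.5 216.7] area 136 w [ 524.7 -238.4] tray 92.67129987663256 -8.567389269413425
px [345.6 246. ] area 61 w [461.3 -39.2] tray -111.17364255703632 -54.654682590401165
t 6.3833 tcp [529.7 -41.2 100.8] tray -103.31447982789476 13.300696695067671 yaw y-axis 5.0356463483444145 F [ 1.4  1.9 -1. ]
scene px [143.4 184. ] area 126 w [ 529.3 -242. ] tray 96.67023153770727 -4.251526009945082
scene px [236.3 185.9] area 53 w [432.1 -56.8] tray -96.19098888388659 -85.24468444066655
scene px [204.  246.3] area 76 w [620.4 -14.7] tray -121.96042017597938 105.88823084386735
scene px [323.8 266.1] area 476 w [549.8 217.7] tray -359.6008219329561 55.535845060654424
scene px [250.8 271.8] area 313 w [631.4 101.4] tray -236.70778218311463 126.80235654654432
```

>>> {"api": "carry_out", "payload": {"deltas": [{"offset":[0.1,0.9,0],"yaw":0,"grip":0},{"offset":[0.1,1.9,0],"yaw":0,"grip":0},{"offset":[0.2,2.9,0],"yaw":0,"grip":0},{"offset":[0.2,3.9,0],"yaw":0,"grip":0},{"offset":[0.3,4.9,0],"yaw":0,"grip":0},{"offset":[0.3,5.9,0],"yaw":0,"grip":0},{"offset":[0.35,6.8,0],"yaw":0,"grip":0},{"offset":[0.38,7.5,0],"yaw":0,"grip":0},{"offset":[0.38,7.75,0],"yaw":0,"grip":0},{"offset":[0.38,7.75,-0.6],"yaw":0,"grip":0}]}}

```text
clock: 7.27
tcp_pos: [546.0, 269.8, 79.9]
tool_rot: [-2.319, 2.112, 0.006]
force: [0.4, 0.1, 0.9]
grip_width: -0.004
```

```bash
python3 -c "from h import *;look2('a7')"
```

```text
px [324.7 162.9] area 55 w [647.7   2.4] tray -136.63043702365576 134.62168869554773
px [280.2 171.6] area 224 w [627.9 102.2] tray -237.79058048833969 123.45231802571146
px [227.1 206.1] area 343 w [550.1 219.5] tray -361.35200243408286 55.931549352446254
px [434.4 216.7] area 138 w [ 524.8 -238.2] tray 92.52843079326644 -8.41736830549401
px [345.6 246. ] area 61 w [461.3 -39.2] tray -111.17364255703632 -54.654682590401165
t 7.3167 tcp [542.6 267.1  71.2] tray -409.37272407268574 52.48560328776237 yaw y-axis 5.239783263962295 F [-1.6 -1.2 -6.5]
scene px [143.4 184. ] area 126 w [ 529.3 -242. ] tray 96.67023153770727 -4.251526009945082
scene px [236.3 185.9] area 53 w [432.1 -56.8] tray -96.19098888388659 -85.24468444066655
scene px [203.9 246.3] area 78 w [620.4 -14.9] tray -121.76658510607244 105.91221791924616
scene px [323.9 266.1] area 475 w [549.8 217.8] tray -359.61125518011 55.47298553266322
scene px [250.8 271.8] area 313 w [631.4 101.4] tray -236.70778218311463 126.80235654654432
```

>>> {"api": "carry_out", "payload": {"deltas": [{"offset":[0,0.03,-0.6],"yaw":0,"grip":0},{"offset":[0,0.03,-1.2],"yaw":0,"grip":0},{"offset":[0,0.03,-1.6],"yaw":0,"grip":0},{"offset":[0.02,-0.1,-1.6],"yaw":0,"grip":0},{"offset":[0.04,-0.3,-1.6],"yaw":0,"grip":0},{"offset":[0.06,-0.5,-1.6],"yaw":0,"grip":0},{"offset":[0.08,-0.75,-1.6],"yaw":0,"grip":0},{"offset":[0.1,-1.05,-1.6],"yaw":0,"grip":0},{"offset":[0.13,-1.35,-1.6],"yaw":0,"grip":0},{"offset":[0.15,-1.6,-1.6],"yaw":0,"grip":0}]}}

```text
clock: 8.2
tcp_pos: [548.2, 200.1, 8.1]
tool_rot: [2.314, -2.115, -0.014]
force: [-0.6, -1.3, 0.2]
grip_width: 0.001
```

```bash
python3 -c "from h import *;look2('a8')"
```

```text
px [324.7 162.9] area 55 w [647.7   2.4] tray -136.63043702365576 134.62168869554773
px [280.1 171.7] area 223 w [627.9 102.3] tray -237.87130918298902 123.4321425661392
px [251.2 204.2] area 309 w [554.  166.2] tray -307.8970673093774 55.22658136411542
px [434.5 216.7] area 137 w [ 524.8 -238.3] tray 92.60880524283208 -8.484498798282488
px [345.6 246. ] area 61 w [461.3 -39.2] tray -111.17364255703632 -54.654682590401165
t 8.25 tcp [548.1 198.8   7.9] tray -340.8827281846047 52.194022359335094 yaw y-axis 5.090102104856101 F [-0.1 -0.   0.4]
scene px [143.4 184. ] area 126 w [ 529.3 -242. ] tray 96.67023153770727 -4.251526009945082
scene px [236.3 185.9] area 53 w [432.1 -56.8] tray -96.19098888388659 -85.24468444066655
scene px [203.9 246.3] area 77 w [620.5 -15. ] tray -121.71094328993351 106.02688405016086
scene px [296.5 258.5] area 386 w [558.5 162.4] tray -303.7659826098204 59.38843648262134
scene px [250.8 271.8] area 313 w [631.4 101.4] tray -236.70778218311463 126.80235654654432
```

>>> {"api": "carry_out", "payload": {"deltas": [{"offset":[0.03,-0.25,-0.04],"yaw":0,"grip":0},{"offset":[0.05,-0.55,-0.04],"yaw":0,"grip":0},{"offset":[0.08,-0.9,-0.04],"yaw":0,"grip":0},{"offset":[0.11,-1.25,-0.04],"yaw":0,"grip":0},{"offset":[0.14,-1.6,-0.04],"yaw":0,"grip":0},{"offset":[0.17,-1.95,-0.04],"yaw":0,"grip":0},{"offset":[0.2,-2.3,-0.04],"yaw":0,"grip":0},{"offset":[0.23,-2.65,-0.04],"yaw":0,"grip":0},{"offset":[0.26,-3.0,-0.04],"yaw":0,"grip":0},{"offset":[0.29,-3.3,-0.04],"yaw":0,"grip":0}]}}

```text
clock: 9.13
tcp_pos: [559.7, 66.1, 6.1]
tool_rot: [2.311, -2.116, -0.014]
force: [1.1, 0.6, 0.1]
grip_width: 0.001
```

```bash
python3 -c "from h import *;look2('a9')"
```

```text
px [314.6 203. ] area 121 w [556.1  26.5] tray -168.49941080027824 45.425704539263315
px [434.5 216.7] area 137 w [ 524.8 -238.3] tray 92.60880524283208 -8.484498798282488
px [345.6 246. ] area 61 w [461.3 -39.2] tray -111.17364255703632 -54.654682590401165
t 9.1833 tcp [559.7  64.6   6.1] tray -206.22076834073144 52.266935892122426 yaw y-axis 4.987965073444826 F [ 0.1 -1.2 -0.5]
scene px [143.4 184. ] area 126 w [ 529.3 -242. ] tray 96.67023153770727 -4.251526009945082
scene px [235.  239.5] area 300 w [574.   29.4] tray -169.89942954708087 63.43282629624718
scene px [204.  246.3] area 77 w [620.3 -14.9] tray -121.81241637938325 105.78704272505593
scene px [250.8 271.8] area 313 w [631.4 101.4] tray -236.70426251149644 126.79520984881651
```

```bash
python3 -c "
import cv2;a=cv2.imread('pics/a9s.png')[150:300,130:330];b=cv2.imread('pics/a9.png')[130:280,240:440]
cv2.imwrite('pics/a9c.png',cv2.hconcat([cv2.resize(a,(400,300)),cv2.resize(b,(400,300))]))"
```

```text
(no output)
```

View pics/a9c.png

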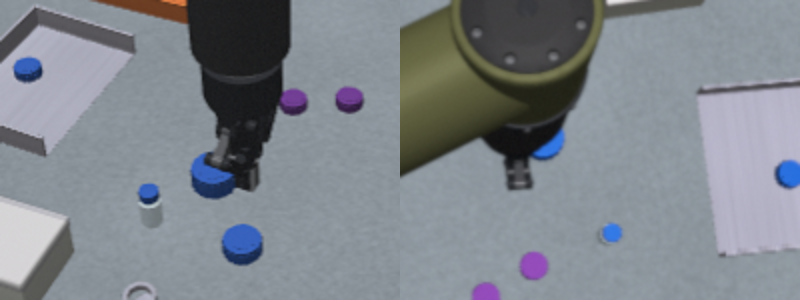

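>>> {"api": "carry_out", "payload": {"deltas": [{"offset":[0.04,-0.25,0],"yaw":0,"grip":0},{"offset":[0.08,-0.55,0],"yaw":0,"grip":0},{"offset":[0.12,-0.9,0],"yaw":0,"grip":0},{"offset":[0.16,-1.25,0],"yaw":0,"grip":0},{"offset":[0.2,-1.6,0],"yaw":0,"grip":0},{"offset":[0.24,-1.95,0],"yaw":0,"grip":0},{"offset":[0.27,-2.3,0],"yaw":0,"grip":0},{"offset":[0.3,-2.65,0],"yaw":0,"grip":0},{"offset":[0.32,-3.0,0],"yaw":0,"grip":0},{"offset":[0.35,-3.3,0],"yaw":0,"grip":0}]}}

```text
clock: 10.07
tcp_pos: [573.8, -67.6, 6.1]
tool_rot: [2.309, -2.118, -0.014]
force: [0.2, 0.3, 0.4]
grip_width: -0.005
```

```bash
python3 -c "from h import *;look2('a10')
a=cv2.imread('pics/a10s.png')[120:270,80:280];b=cv2.imread('pics/a10.png')[130:280,300:500]
cv2.imwrite('pics/a10c.png',cv2.hconcat([cv2.resize(a,(400,300)),cv2.resize(b,(400,300))]))"
```

```text
px [376.  199.9] area 23 w [ 562.8 -109.4] tray -32.56503313873252 40.48438207474092
px [434.5 216.7] area 137 w [ 524.8 -238.3] tray 92.60880524283208 -8.484498798282488
px [345.6 246. ] area 61 w [461.3 -39.2] tray -111.17364255703632 -54.654682590401165
t 10.1167 tcp [573.8 -69.1   6.1] tray -71.79809831156616 54.80805041077186 yaw y-axis 4.9026102390415645 F [-0.8 -0.7  0.6]
scene px [143.4 184. ] area 126 w [ 529.3 -242. ] tray 96.67023153770727 -4.251526009945082
scene px [236.4 185.8] area 52 w [431.9 -56.9] tray -96.1189323594574 -85.51092835621326
scene px [177.7 221.4] area 250 w [ 588.5 -103.5] tray -36.246543227822606 66.5496772645264
scene px [203.9 246.3] area 78 w [620.4 -14.9] tray -121.76658510607244 105.91221791924616
scene px [250.8 271.7] area 312 w [631.3 101.3] tray -236.65704321860758 126.74431651611627
```

View pics/a10c.png

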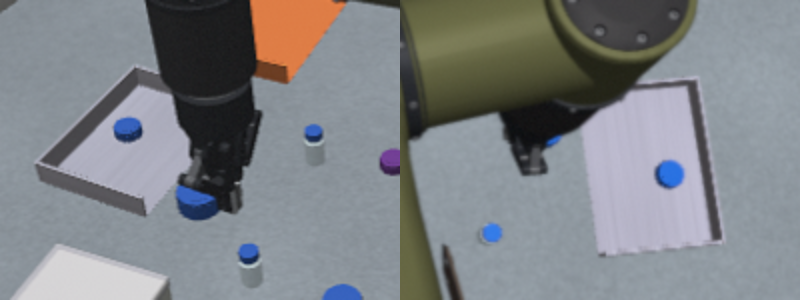

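```bash
cat >> h.py <<'E'
def proj(n,P):
    c=camera_model(n);K=np.array([[c['fx'],0,c['cx']],[0,c['fy'],c['cy']],[0,0,1.]])
    q=R.from_rotvec(c['orientation']).inv().apply(np.atleast_2d(P)-c['eye'])*[1,-1,-1]
    return cv2.projectPoints(q,np.zeros(3),np.zeros(3),K,c['dist_coeffs'])[0][:,0]
def fitcap(png,n,p0,r,h):
    """best cap centre: silhouette must cover blue pixels, few blue outside; occluded (non-bench) ignored"""
    im=cv2.imread(png)[:,:,::-1].copy(); hs=cv2.cvtColor(im,cv2.COLOR_RGB2HSV)
    m=cv2.inRange(hs,(108,150,40),(128,255,255)); dark=cv2.inRange(hs,(0,0,0),(180,255,70))
    a=np.linspace(0,2*np.pi,40);best=None
    for dx in np.arange(-24,25,1.):
        for dy in np.arange(-24,25,1.):
            c=np.array(p0)+[dx,dy]
            P=np.array([[c[0]+r*np.cos(t),c[1]+r*np.sin(t),z] for z in(0,h) for t in a])
            hull=cv2.convexHull(proj(n,P).astype(np.float32)).round().astype(int)
            k=np.zeros(m.shape,np.uint8);cv2.fillConvexPoly(k,hull,255)
            sl=np.s_[max(0,hull[:,0,1].min()-30):hull[:,0,1].max()+30,max(0,hull[:,0,0].min()-30):hull[:,0,0].max()+30]
            cost=np.sum((k[sl]>0)&(m[sl]==0)&(dark[sl]==0))-np.sum((k[sl]>0)&(m[sl]>0))
            if best is None or cost<best[0]: best=(cost,c)
    O=np.array([525.3,-145.3]);X=np.array([.0856,-.9963]);Y=np.array([.9963,.0856]);q=best[1]-O
    print('fit',n,best,'tray',q@X,q@Y)
E
python3 - <<'E'
from h import *
fitcap('pics/a8s.png','scene',(554,166),23,24)
fitcap('pics/a9s.png','scene',(565,30),23,24)
fitcap('pics/a10s.png','scene',(580,-105),23,24)
E
```

```text
fit scene (np.int64(-285), array([556., 166.])) tray -307.52027 57.233690000000045Traceback (most recent call last):
  File "<stdin>", line 3, in <module>
  File "h.py", line 46, in fitcap
    hull=cv2.convexHull(proj(n,P).astype(np.float32)).round().astype(int)
                        ~~~~^^^^^
  File "h.py", line 34, in proj
    c=camera_model(n);K=np.array([[c['fx'],0,c['cx']],[0,c['fy'],c['cy']],[0,0,1.]])
ValueError: time passes only in moves, steps and waits
```

```bash
python3 - <<'E'
s=open('h.py').read()
s=s.replace("def ray(","import functools\ncamera_model=functools.lru_cache(None)(camera_model)\ndef ray(",1)
open('h.py','w').write(s)
E
python3 - <<'E'
from h import *
fitcap('pics/a9s.png','scene',(565,30),23,24)
fitcap('pics/a10s.png','scene',(580,-105),23,24)
E
```

```text
fit scene (np.int64(-211), array([566.,  30.])) tray -171.16747 55.55509000000004
fit scene (np.int64(-204), array([ 579., -103.])) tray -37.54677000000001 57.122190000000046
```

>>> {"api": "carry_out", "payload": {"deltas": [{"offset":[0.02,-0.25,0],"yaw":0,"grip":0},{"offset":[0.04,-0.55,0],"yaw":0,"grip":0},{"offset":[0.07,-0.9,0],"yaw":0,"grip":0},{"offset":[0.1,-1.25,0],"yaw":0,"grip":0},{"offset":[0.13,-1.6,0],"yaw":0,"grip":0},{"offset":[0.15,-1.95,0],"yaw":0,"grip":0},{"offset":[0.18,-2.3,0],"yaw":0,"grip":0},{"offset":[0.21,-2.6,0],"yaw":0,"grip":0},{"offset":[0.23,-2.9,0],"yaw":0,"grip":0},{"offset":[0.25,-3.15,0],"yaw":0,"grip":0}]}}

```text
clock: 11.0
tcp_pos: [583.8, -195.5, 5.9]
tool_rot: [2.307, -2.12, -0.014]
force: [-0.0, 0.6, 0.3]
grip_width: 0.001
```

```bash
python3 -c "from h import *;look2('a11')
fitcap('pics/a11s.png','scene',(590,-230),23,24)"
```

```text
px [280.1 171.7] area 223 w [627.9 102.3] tray -237.87130918298902 123.4321425661392
px [434.5 216.7] area 136 w [ 524.6 -238.3] tray 92.5975414221463 -8.610217218071407
t 11.05 tcp [ 583.7 -196.7    5.9] tray 56.17854271597283 53.77264930176388 yaw y-axis 4.792511340867264 F [-0.3  0.6  0.5]
scene px [236.4 185.9] area 54 w [432.3 -56.6] tray -96.33619522336849 -85.02285027819497
scene px [126.7 202.9] area 204 w [ 596.3 -233.3] tray 93.77521192273667 63.17019148330486
scene px [204.  246.3] area 77 w [620.3 -14.9] tray -121.81241637938325 105.78704272505593
scene px [250.8 271.8] area 313 w [631.4 101.4] tray -236.70426251149644 126.79520984881651
fit scene (np.int64(-166), array([ 584., -234.])) tray 93.39652999999998 50.89009000000004
```

View pics/a11s.png

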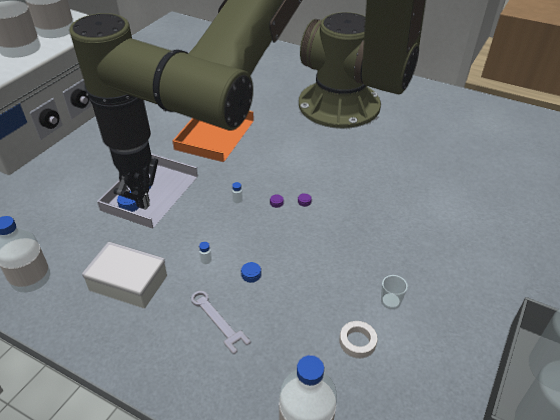

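>>> {"api": "carry_out", "payload": {"deltas": [{"offset":[0,0.3,0],"yaw":0,"grip":0},{"offset":[-0.05,0.7,0],"yaw":0,"grip":0},{"offset":[-0.05,0.9,0.7],"yaw":0,"grip":0},{"offset":[-0.05,1.2,1.5],"yaw":0,"grip":0},{"offset":[0,1.9,2.2],"yaw":0,"grip":0},{"offset":[0.2,2.8,2.3],"yaw":0,"grip":0},{"offset":[0.5,3.7,2.3],"yaw":0,"grip":0},{"offset":[0.9,4.6,2.3],"yaw":0,"grip":0},{"offset":[1.3,5.5,2.3],"yaw":0,"grip":0},{"offset":[1.7,6.3,2.3],"yaw":0,"grip":0}]}}

```text
clock: 11.93
tcp_pos: [651.7, 59.9, 98.3]
tool_rot: [2.308, -2.12, -0.014]
force: [0.4, -2.1, -0.4]
grip_width: 0.0
```

```bash
python3 -c "from h import *;look2('a12')"
```

```text
px [324.7 162.9] area 55 w [647.7   2.4] tray -136.63043702365576 134.62168869554773
px [280.1 171.7] area 223 w [627.9 102.3] tray -237.87130918298902 123.4321425661392
px [428.6 188. ] area 343 w [ 589.7 -229.3] tray 89.19267720722551 56.926222177104506
px [434.5 216.7] area 137 w [ 524.8 -238.3] tray 92.60880524283208 -8.484498798282488
px [345.6 246.1] area 58 w [461.3 -39.3] tray -111.0808956821177 -54.73982186312034
t 11.9833 tcp [653.4  64.6  97.1] tray -198.15574395649128 145.5600489308128 yaw y-axis 5.0646948889009025 F [-2.9  0.9 -1. ]
scene px [143.5 184.1] area 127 w [ 529.3 -241.8] tray 96.51933634515711 -4.2324182442007565
scene px [128.8 200.3] area 351 w [ 587.4 -235. ] tray 94.72643412075918 54.18739228965308
scene px [204.  246.3] area 77 w [620.3 -14.9] tray -121.81241637938325 105.78704272505593
scene px [250.8 271.8] area 314 w [631.4 101.5] tray -236.76708620283904 126.79505107884536
```

>>> {"api": "carry_out", "payload": {"deltas": [{"offset":[0.25,0.5,0],"yaw":0,"grip":0},{"offset":[0.52,1.04,0],"yaw":0,"grip":0},{"offset":[0.52,1.04,0],"yaw":0,"grip":0},{"offset":[0.52,1.04,-0.6],"yaw":0,"grip":0},{"offset":[0.52,1.04,-1.2],"yaw":0,"grip":0},{"offset":[0.52,1.04,-1.8],"yaw":0,"grip":0},{"offset":[0.52,1.04,-2.25],"yaw":0,"grip":0},{"offset":[0.52,1.04,-2.25],"yaw":0,"grip":0},{"offset":[0.52,1.04,-2.25],"yaw":0,"grip":0},{"offset":[0.52,1.04,-2.25],"yaw":0,"grip":0}]}}

```text
clock: 12.87
tcp_pos: [673.7, 103.8, 8.7]
tool_rot: [2.312, -2.115, -0.013]
force: [0.1, -0.5, 0.9]
grip_width: -0.001
```

```bash
python3 -c "from h import *;look2('a13')"
```

```text
px [324.7 162.9] area 55 w [647.7   2.4] tray -136.63043702365576 134.62168869554773
px [280.1 173.3] area 174 w [624.2 102.3] tray -238.21901950657224 119.73608394008083
px [428.5 188. ] area 346 w [ 589.6 -229.2] tray 89.12662402939526 56.91863303796253
px [434.4 216.7] area 138 w [ 524.8 -238.2] tray 92.52843079326644 -8.41736830549401
px [345.6 246.1] area 60 w [461.2 -39.3] tray -111.1330963289894 -54.803786450270536
t 12.9167 tcp [674.  104.    9.1] tray -235.60865704208203 169.4895050364576 yaw y-axis 5.102630422355531 F [ 0.9 -0.1 -0.4]
scene px [143.4 184. ] area 126 w [ 529.3 -242. ] tray 96.67023153770727 -4.251526009945082
scene px [128.7 200.2] area 346 w [ 587.3 -235.3] tray 94.93699146244239 54.09203124064505
scene px [204.  246.3] area 77 w [620.3 -14.9] tray -121.81241637938325 105.78704272505593
scene px [253.2 272.3] area 219 w [630.3 106.3] tray -241.63630067365855 126.15793344204342
```

View pics/a13s.png

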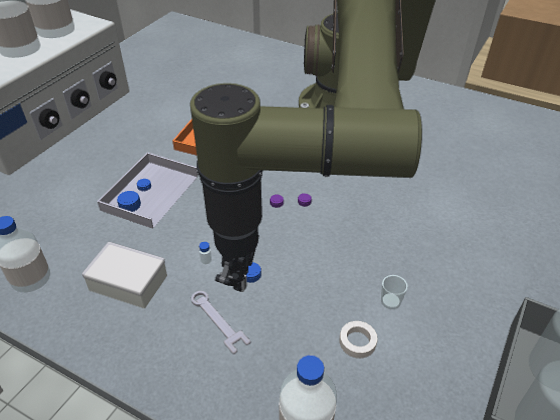

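>>> {"api": "carry_out", "payload": {"deltas": [{"offset":[-0.15,-0.04,-0.08],"yaw":0,"grip":0},{"offset":[-0.32,-0.06,-0.08],"yaw":0,"grip":0},{"offset":[-0.52,-0.08,-0.08],"yaw":0,"grip":0},{"offset":[-0.76,-0.1,-0.08],"yaw":0,"grip":0},{"offset":[-1.01,-0.12,-0.08],"yaw":0,"grip":0},{"offset":[-1.26,-0.14,-0.08],"yaw":0,"grip":0},{"offset":[-1.51,-0.16,-0.08],"yaw":0,"grip":0},{"offset":[-1.76,-0.18,-0.08],"yaw":0,"grip":0},{"offset":[-2.0,-0.2,-0.08],"yaw":0,"grip":0},{"offset":[-2.2,-0.22,-0.08],"yaw":0,"grip":0}]}}

```text
clock: 13.8
tcp_pos: [585.2, 95.1, 6.6]
tool_rot: [2.314, -2.117, -0.012]
force: [0.7, -0.7, 0.5]
grip_width: 0.001
```

```bash
python3 -c "from h import *;look2('a14')"
```

```text
px [324.7 162.9] area 55 w [647.7   2.4] tray -136.63043702365576 134.62168869554773
px [428.5 188. ] area 346 w [ 589.6 -229.2] tray 89.12662402939526 56.91863303796253
px [279.4 208.1] area 67 w [545.  103.9] tray -246.57676879654446 40.94542322068493
px [434.4 216.7] area 138 w [ 524.8 -238.2] tray 92.52843079326644 -8.41736830549401
px [345.6 246. ] area 61 w [461.3 -39.2] tray -111.17364255703632 -54.654682590401165
t 13.85 tcp [584.3  95.1   6.5] tray -234.41504931470152 79.31877055459408 yaw y-axis 5.09862253891913 F [ 0.6  0.7 -0.4]
scene px [143.4 184. ] area 126 w [ 529.3 -242. ] tray 96.67023153770727 -4.251526009945082
scene px [128.7 200.2] area 347 w [ 587.3 -235.2] tray 94.91283061817879 54.02789325954798
scene px [271.5 244.3] area 161 w [549.5 100.7] tray -243.03361500988646 45.15336886050211
scene px [203.9 246.3] area 77 w [620.5 -15. ] tray -121.71094328993351 106.02688405016086
```

View pics/a14.png

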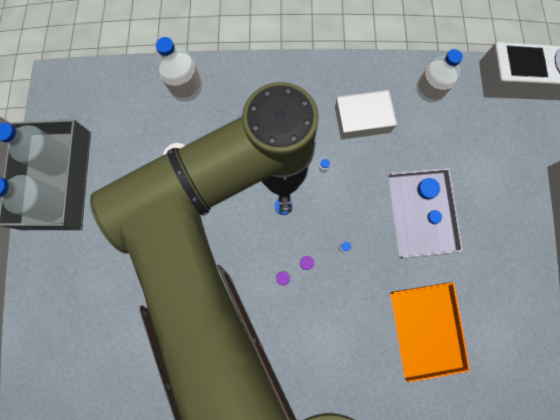

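>>> {"api": "carry_out", "payload": {"deltas": [{"offset":[0.3,0,0],"yaw":0,"grip":0},{"offset":[0.5,0.05,0],"yaw":0,"grip":0},{"offset":[0.5,0.2,0.7],"yaw":0,"grip":0},{"offset":[0.5,0.7,1.4],"yaw":0,"grip":0},{"offset":[0.2,1.5,1.6],"yaw":0,"grip":0},{"offset":[-0.3,2.0,1.6],"yaw":0,"grip":0},{"offset":[-0.7,2.4,1.6],"yaw":0,"grip":0},{"offset":[-0.9,2.4,1.6],"yaw":0,"grip":0},{"offset":[-0.9,2.4,1.6],"yaw":0,"grip":0},{"offset":[-0.9,2.4,1.6],"yaw":0,"grip":0}]}}

```text
clock: 14.73
tcp_pos: [549.2, 191.0, 70.5]
tool_rot: [2.314, -2.116, -0.012]
force: [0.2, -0.3, -0.3]
grip_width: 0.003
```

```bash
python3 -c "from h import *;look2('a15')"
```

```text
px [324.7 162.9] area 55 w [647.7   2.4] tray -136.63043702365576 134.62168869554773
px [428.5 188. ] area 346 w [ 589.6 -229.2] tray 89.12662402939526 56.91863303796253
px [283.3 206.2] area 222 w [549.3  95.3] tray -237.61506698451663 44.47051430949743
px [434.5 216.7] area 136 w [ 524.7 -238.4] tray 92.67129987663256 -8.567389269413425
px [345.6 246. ] area 61 w [461.3 -39.2] tray -111.17364255703632 -54.654682590401165
t 14.7833 tcp [549.5 190.7  70.4] tray -332.6401450252475 52.843503482942154 yaw y-axis 5.092399901689902 F [-0.4  0.4  0. ]
scene px [143.4 184. ] area 126 w [ 529.3 -242. ] tray 96.67023153770727 -4.251526009945082
scene px [236.3 185.8] area 54 w [432. -57.] tray -95.98089528303422 -85.34901992369365
scene px [128.8 200.2] area 349 w [ 587.3 -235.1] tray 94.7471609951984 54.13114675424639
scene px [268.  244.1] area 280 w [552.3  94.3] tray -236.4211834503401 47.40111380779306
scene px [203.9 246.3] area 78 w [620.4 -14.9] tray -121.76658510607244 105.91221791924616
```

>>> {"api": "carry_out", "payload": {"deltas": [{"offset":[-0.2,0,-0.6],"yaw":0,"grip":0},{"offset":[-0.2,0,-1.2],"yaw":0,"grip":0},{"offset":[-0.2,0,-1.6],"yaw":0,"grip":0},{"offset":[-0.17,-0.35,-1.6],"yaw":0,"grip":0},{"offset":[-0.14,-0.8,-1.6],"yaw":0,"grip":0},{"offset":[-0.11,-1.15,-1.6],"yaw":0,"grip":0},{"offset":[-0.09,-1.4,-1.6],"yaw":0,"grip":0},{"offset":[-0.07,-1.6,-1.6],"yaw":0,"grip":0},{"offset":[-0.05,-1.8,-1.6],"yaw":0,"grip":0},{"offset":[-0.03,-2.0,-1.6],"yaw":0,"grip":0}]}}

```text
clock: 15.67
tcp_pos: [548.8, 109.8, 6.8]
tool_rot: [2.313, -2.118, -0.012]
force: [-0.7, 0.6, -0.4]
grip_width: 0.003
```

```bash
python3 -c "from h import *;look2('a16')
fitcap('pics/a16s.png','scene',(551,88),19,18)"
```

```text
px [324.7 162.9] area 55 w [647.7   2.4] tray -136.63043702365576 134.62168869554773
px [428.6 188. ] area 345 w [ 589.7 -229.2] tray 89.14712704510016 56.98346997516744
px [292.1 208.3] area 111 w [544.6  76. ] tray -218.87330653379146 38.15306851215311
px [434.4 216.7] area 138 w [ 524.8 -238.2] tray 92.52843079326644 -8.41736830549401
px [345.6 246. ] area 61 w [461.3 -39.2] tray -111.17364255703632 -54.654682590401165
t 15.7167 tcp [548.7 108.9   6.6] tray -251.2220458998547 45.044392119366364 yaw y-axis 5.020138020410002 F [ 0.2 -0.1 -0.4]
scene px [143.4 184. ] area 126 w [ 529.3 -242. ] tray 96.67023153770727 -4.251526009945082
scene px [236.3 185.9] area 53 w [432.1 -56.8] tray -96.19098888388659 -85.24468444066655
scene px [128.8 200.2] area 348 w [ 587.3 -235.2] tray 94.82390085723893 54.06683307307136
scene px [259.6 243.6] area 190 w [559.5  78.9] tray -220.4044251387503 53.30449936211417
scene px [203.9 246.3] area 77 w [620.5 -15. ] tray -121.71094328993351 106.02688405016086
fit scene (np.int64(-135), array([550.,  78.])) tray -220.35947 43.72309000000004
```

M is centred on the fingers, so I push on straight.

>>> {"api": "carry_out", "payload": {"deltas": [{"offset":[0.03,-0.25,0],"yaw":0,"grip":0},{"offset":[0.05,-0.55,0],"yaw":0,"grip":0},{"offset":[0.08,-0.9,0],"yaw":0,"grip":0},{"offset":[0.11,-1.25,0],"yaw":0,"grip":0},{"offset":[0.14,-1.6,0],"yaw":0,"grip":0},{"offset":[0.17,-1.95,0],"yaw":0,"grip":0},{"offset":[0.2,-2.3,0],"yaw":0,"grip":0},{"offset":[0.23,-2.65,0],"yaw":0,"grip":0},{"offset":[0.26,-3.0,0],"yaw":0,"grip":0},{"offset":[0.29,-3.3,0],"yaw":0,"grip":0}]}}

```text
clock: 16.6
tcp_pos: [560.1, -24.3, 6.6]
tool_rot: [2.311, -2.119, -0.012]
force: [0.1, -0.3, 0.5]
grip_width: 0.002
```

```bash
python3 -c "from h import *;look2('a17')
fitcap('pics/a17s.png','scene',(560,-55),19,18)"
```

```text
px [428.5 188. ] area 346 w [ 589.6 -229.2] tray 89.12662402939526 56.91863303796253
px [434.4 216.7] area 138 w [ 524.8 -238.2] tray 92.52843079326644 -8.41736830549401
px [345.6 246. ] area 61 w [461.3 -39.2] tray -111.17364255703632 -54.654682590401165
t 16.65 tcp [560.1 -25.7   6.5] tray -116.1644645351251 44.901418644263366 yaw y-axis 4.904295377584674 F [-0.8  0.3  0.5]
scene px [143.5 184.1] area 125 w [ 529.3 -241.8] tray 96.53439155499379 -4.251952524478799
scene px [236.4 185.9] area 54 w [432.3 -56.6] tray -96.33619522336849 -85.02285027819497
scene px [128.8 200.2] area 349 w [ 587.3 -235.1] tray 94.7471609951984 54.13114675424639
scene px [201.2 224.1] area 171 w [571.  -55.9] tray -85.19308239875939 53.23656729121
scene px [203.9 246.3] area 78 w [620.4 -14.9] tray -121.76658510607244 105.91221791924616
fit scene (np.int64(-147), array([561., -56.])) tray -85.91367000000001 43.21199000000005
```

>>> {"api": "carry_out", "payload": {"deltas": [{"offset":[0.03,-0.25,0],"yaw":0,"grip":0},{"offset":[0.05,-0.55,0],"yaw":0,"grip":0},{"offset":[0.08,-0.9,0],"yaw":0,"grip":0},{"offset":[0.11,-1.25,0],"yaw":0,"grip":0},{"offset":[0.14,-1.6,0],"yaw":0,"grip":0},{"offset":[0.17,-1.95,0],"yaw":0,"grip":0},{"offset":[0.2,-2.3,0],"yaw":0,"grip":0},{"offset":[0.23,-2.65,0],"yaw":0,"grip":0},{"offset":[0.25,-2.95,0],"yaw":0,"grip":0},{"offset":[0.27,-3.2,0],"yaw":0,"grip":0}]}}

```text
clock: 17.53
tcp_pos: [570.8, -154.0, 6.4]
tool_rot: [2.309, -2.121, -0.012]
force: [-0.1, 0.2, -0.2]
grip_width: -0.002
```

```bash
python3 -c "from h import *;look2('a18')
fitcap('pics/a18s.png','scene',(572,-185),19,18)"
```

```text
px [434.5 216.7] area 137 w [ 524.8 -238.3] tray 92.58988244969568 -8.499164652298917
t 17.5833 tcp [ 570.8 -155.1    6.3] tray 13.695513889546497 44.455170830715886 yaw y-axis 4.80643969137418 F [-1.  -1.4 -0.4]
scene px [138.5 184.2] area 25 w [ 535.  -251.2] tray 106.34175738436011 0.6226656191629271
scene px [236.3 185.9] area 53 w [432.1 -56.8] tray -96.19098888388659 -85.24468444066655
scene px [128.4 200.5] area 332 w [ 588.3 -235.2] tray 94.99366859751582 55.11873982877494
scene px [148.5 206.3] area 149 w [ 581.6 -185.8] tray 45.16047894725048 52.62494685050202
scene px [203.9 246.3] area 76 w [620.4 -14.9] tray -121.75663911338904 105.90158531298552
fit scene (np.int64(-137), array([ 571., -187.])) tray 45.45762999999999 41.961390000000044
```

View pics/a18s.png

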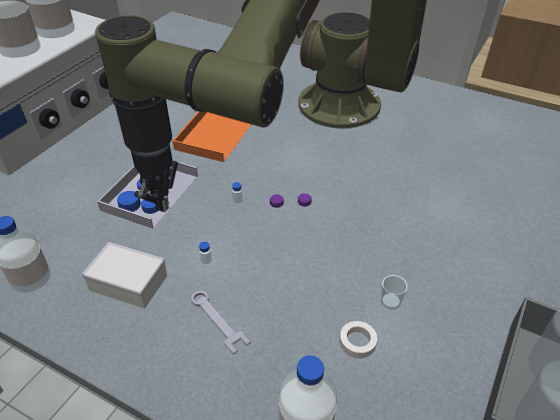

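All three caps are inside. I back off, lift and move clear.

>>> {"api": "carry_out", "payload": {"deltas": [{"offset":[0,0.3,0],"yaw":0,"grip":0},{"offset":[-0.05,0.7,0],"yaw":0,"grip":0},{"offset":[-0.05,1.0,0.7],"yaw":0,"grip":0},{"offset":[-0.05,1.3,1.5],"yaw":0,"grip":0},{"offset":[0,2.0,2.3],"yaw":0,"grip":0},{"offset":[0,2.8,3],"yaw":0,"grip":0},{"offset":[-0.2,3.7,3.5],"yaw":0,"grip":0},{"offset":[-0.4,4.6,3.8],"yaw":0,"grip":0},{"offset":[-0.5,5.2,4],"yaw":0,"grip":0},{"offset":[-0.5,5.2,4],"yaw":0,"grip":0}]}}

```text
clock: 18.47
tcp_pos: [550.7, 58.8, 169.0]
tool_rot: [2.316, -2.119, -0.01]
force: [-0.5, -0.9, 0.7]
grip_width: 0.0
```

```bash
python3 -c "from h import *;look2('a19')"
```

```text
px [420.8 191. ] area 565 w [ 582.9 -211.2] tray 70.57088835521537 51.74836701141198
px [434.5 216.8] area 135 w [ 524.6 -238.3] tray 92.58445693663727 -8.637985300082727
px [345.5 246.3] area 28 w [460.7 -39. ] tray -111.40579827257704 -55.29642563909068
t 18.5167 tcp [550.6  57.1 167.7] tray -199.46731176716267 42.50759126553748 yaw y-axis 5.052056494260597 F [ 0.4  0.  -0.7]
scene px [143.4 184. ] area 126 w [ 529.3 -242. ] tray 96.67023153770727 -4.251526009945082
scene px [236.3 186. ] area 55 w [432.6 -56.5] tray -96.43885486561327 -84.79222761277218
scene px [128.7 200.2] area 347 w [ 587.3 -235.2] tray 94.87494760475883 54.09227077630862
scene px [150.2 204.4] area 234 w [ 575.3 -186.2] tray 45.0221838126899 46.28634195624199
scene px [203.9 246.3] area 77 w [620.5 -15. ] tray -121.71094328993351 106.02688405016086
```

View pics/a19.png

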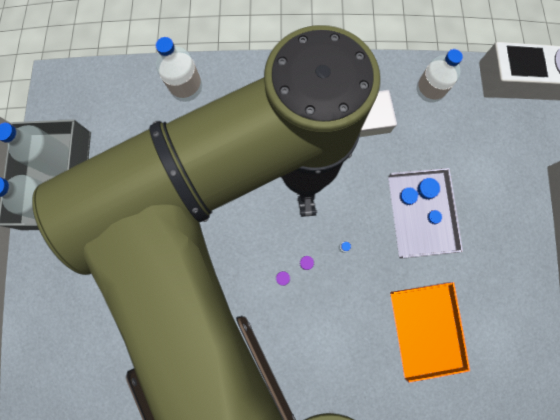

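View pics/a19s.png

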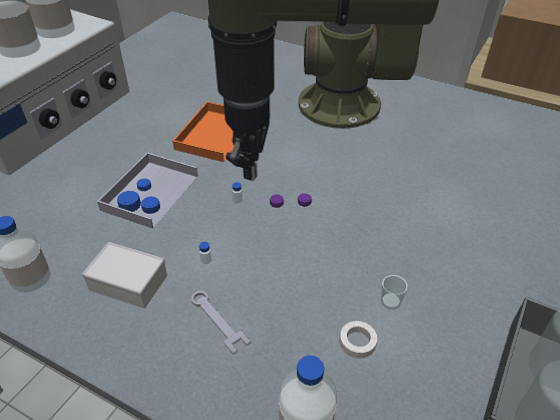

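The final pictures show all three blue caps in the grey tray, at top (409,196), (429,188) and (435,217). The vials, beaker, tape roll, wrench, tip box and purple caps are at their starting pixels, and the arm is clear.

```bash
python3 -c "from plant import *;print(sign_off())"
```

```text
the job is handed in; nothing more can be done
None
```

All three blue caps are in the steel tray, and I handed the job in at about 18.5 s of the 72 s allowed. I swept each one along the bench with the closed fingers. The medium cap was first pushed sideways so it would clear the far vial.

Last camera check, in the tray's frame (x into the tray, limits 12 to 20 mm up to 130 mm depending on the cap; y limit ±90 mm):

| Cap | x (mm) | y (mm) |
|---|---|---|
| Large | about 91 | about 55 |
| Medium | about 44 | about 44 |
| Small | about 94 | about -7 |

- **Camera agreement:** the two cameras agreed to about 6 mm on the large and small caps, well inside the margins. The medium cap's last position comes from the scene camera only, because in the top view it merged with the large cap.
- **Other objects:** nothing else appears to have moved. The two vials were measured at their starting pixels. The beaker, tape roll, wrench, tip box and purple look-alikes I judged by eye from the final pictures.
- **Forces:** the wrist force readings I saw stayed within a few newtons, and the arm was clear of everything at the end.

`sign_off` gave no verdict, so I can't confirm the result beyond these checks.

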